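# Fit the drive cog on the bottle mixer

### The arm

A 6-joint arm with a two-finger parallel gripper is mounted at the origin on the work surface. World frame = base frame: x ahead of the robot, y to its left, z up, the work surface at z = 0. Lengths are in m, angles in rad, forces in N, time in s.
With the tool pointing down it reaches from about 0.425 to 1.125 m from the base axis. Payload 14.9 kg.
Tool frame: the origin (TCP) lies midway between the tips of the shut fingers; the grasp point (between the pads) lies arm.tcp_to_grasp behind it (arm.tcp_to_grasp is the distance from the TCP to the grasp point, in m); z points along the fingers, y is the direction in which the jaws open and shut (so a half turn about z gives the same grasp; the last joint's range is limited). The gripper opens to 91 mm and grips with 3 to 60 N. Pads are 32 mm wide; open, the fingers measure 118 mm over their backs; the gripper's body (76 mm by 178 mm) begins 60 mm behind the grasp point.
Start: joints at [1.208, 0.379, 1.734, -0, 1.028, -0.033], TCP at [0.227, 0.662, 0.214] pointing down, gripper open.
Joint ranges: [-2.77, 2.77], [-0.74, 2.19], [0, 2.66], [-1.06, 4.2], [0.31, 2.87], [-3.08, 3.08]. Speed limits (rad/s): [1.89, 1.89, 2.39, 3.14, 3.14, 3.14].

### API

Orientations are given as a rotation vector (axis times angle).
In Python, from bench import sensors, camera, camera_info, arm, look_for, tip_of gives the robot as it stands. The module is installed in compiled form; this text tells all that it offers.
- The arm moves only by the shell command python3 -m creep 'ROWS' [FORCE]. ROWS is JSON, a list of rows, each a list of 5 numbers: the shift along the tool's x, y, z in cm, then the turn about the tool's z in degrees, then the opening, from -1 (shut) to 1 (fully open), so that 0 is half open. In form: [[x, y, z, roll, fingers], ...]. A call has exactly 10 rows; each row shifts and turns the commanded pose from where the row before left it, along the tool's axes as they then stand; what a row does not reach is not made up. A row lasts 1/12 s, in which the tool goes at most 41.7 mm and 7.16 degrees, less where a joint would pass 70% of its speed; a pose out of reach is approached as far as the arm can. A call is refused whole if a number of a shift passes 4.17 or a number of a turn 7.16, either way. A call with a gripper value outside its range is refused whole. The fingers move at their own pace and stop on an object; FORCE is the grip in N (left out, the last holds). Time passes only in rows, so rows that do not move let the fingers close, or fill a call up. It gives the time, the measured TCP pose, the force and the opening at its end, in the units of the state.
- sensors.state(): the state, without advancing time (a new reading comes with each control period).
- camera(name): name is "scene" or "top"; returns (picture, depth): 400x640x3 uint8, red, green, blue; 400x640 float32, m along the optical axis (not along the pixel's ray), 0 where there is no reading.
- camera_info(name): a dict with "mtx" (3x3 intrinsics, pixels), "position" and "rotation" of the camera in the world. Camera axes: x right, y up, looking along -z (the intrinsics and any distortion apply to the point x, -y, -z); pixel columns grow to the right and rows downward; lengths in m; the calibration is good to about 2 mm. A picture is of the moment at which its call begins. camera_info takes no time and is no camera call.
- arm.hand_in(): hands the job in, once; it reports no verdict.
Trained networks look in the newest picture that a camera, given by its name, has taken for a name from the list of things; names that differ only in an ending like _2 or _b are one class to them, and where a whole thing is asked for, a point or a joint stands for the part that bears it (a point fixed in the world has none). Each returns a list of dicts, best first, with "confidence" (0 to 1); they miss things now and then, are a little off and sometimes report something else, mostly with a low value. They report only what shows in the picture. A call takes as long as a camera call.
- look_for(camera, query): "bbox" ([left, top, width, height] in pixels, round what is visible of it).
- tip_of(camera, query): "location" ([column, row] in pixels: a listed point, or the origin of a listed thing).
The state is a dict: "t": time; "q": joint angles; "joint_velocities": joint speeds; "tau": joint torques, N m; "tool_pos": TCP position; "tool_rot": TCP orientation; "force": force on the tool from outside, world axes, zero at the start; "moment": the same for the moment, N m; "width": finger opening in m.
Only numpy, scipy, OpenCV 4.12 (cv2) and the standard library are available. Lean on these libraries where they do the work, as an engineer would, in place of code of your own. Each camera call takes 0.05 s, during which the arm holds its last target. There are 200 camera calls.

### The job

Fit the white splined cog onto the sloping hub of the bottle mixer's drive head: turn it so its wide slot meets the hub's one wide spline and slide it fully home against the hub's shoulder. Then swing the keeper lever by its black knob all the way round, so that its nose lies over the cog's rim, and let go. Do not push about or tip the jar and the can standing near.

Things in the scene. Friction and masses are not known exactly. Their poses are not given: they have to be found in the camera images.
- cog: White plastic cog, 0.25-0.45 kg, flat on the bench, collar up. Toothed disc 124 mm across, 18 mm thick, with a square collar on top. Through bore 34 mm, with 4 slots to 24 mm from the axis, full height: master slot 17 mm wide along +x; three 10 mm wide along +y, -x, -y. Origin: on the bore axis at the underside; z up through the collar.
- cog_collar (a point): Centre of the top of the cog's square collar, 58 mm above the cog's underside. Collar 56 x 56 mm across flats, flats square to the cog's x and y, from 18 to 58 mm above the underside. Grip two opposite flats, with the grasp 40 mm or more above the underside so that the fingertips clear the disc.
- hub_seat (a point): Hub of the mixer: steel spline shaft. Point: on its axis at the shoulder (60 mm disc) where the cog's underside must rest, 160 mm above the bench. z: out along the axis, leaning 25 deg from vertical towards the machine's front, roughly to the robot. x: towards the wide master spline. The hub stands at a different angle each time and does not turn by hand.
- hub_tip (a point): Free end of the hub, 44 mm out from the shoulder. Shaft diameter 31 mm, the last 10 mm tapered to 22. Splines on the first 28 mm from the shoulder reach 21.5 mm from the axis: master 14 mm wide along hub +x, three 7 mm wide along +y, -x, -y (each 2 mm narrower in its outer 4 mm). Clearance in the cog 1.5 mm all round; it goes home one way round only.
- machine: Grey drive head of the bottle mixer, fixed; motor behind. Sloping front face about 150 x 190 mm, rising away from the robot at 25 deg. Origin: on the bench under the hub's shoulder; z up, x to its back, y to its left. The hub axis lies in its x-z plane; the keeper is on its +y side.
- keeper_pivot (a point): Pivot of the steel keeper lever, level with the hub shoulder, 92 mm from the hub axis on the machine's +y side. z: pivot axis, parallel to the hub axis. Flat bar 16 mm wide, 22.5 to 30.5 mm above the shoulder plane; its nose reaches 46 mm from the pivot, opposite the knob, and passes over the cog's disc only if the cog is fully home.
- keeper_knob (a point): Centre of the top of the black knob on the tail of the keeper lever: an upright round post 18 mm in diameter, 40 mm high (this point is its upper end), parallel to the hub axis, 60 mm from the pivot. It can be gripped round or pushed sideways.
- keeper (a joint): Angle of the keeper lever. Open near 0 (starts 0 to 0.25): nose down the slope, knob up the slope. Closed stop 1.3: nose points at the hub over the cog's rim, knob straight away from the hub. Grows turning counter-clockwise seen from above (about the pivot's +z). Stiff: about 2 to 3 N at the knob; stays where it is left.
- amber_jar: Amber glass jar, 84 mm in diameter, 120 mm high. Origin: centre of its underside. Leave alone.
- can: Steel can with paper label, 90 mm in diameter, 120 mm high. Origin: centre of its underside. Leave alone.

How it is judged:
By the outcome, as a careful person would: the job done as asked, in the order asked, and still so for the second after the job is handed in, with the robot touching nothing.
It also fails if it takes over 67 s, if anything falls off the work surface, if the arm or the gripper's body presses on something with over 40 N, if the wrist force passes 120 N, or if a joint passes its speed limit or range.

## Working session

There is one attempt and no reset: what is moved stays moved. The work goes in short steps, Python scripts to look and compute and a shell command to move; the robot and the scene stay as the last step left them, time stands still between calls to the robot, and variables do not carry over. Pictures are saved under pics/ and viewed, about 8 in all and at most 12, crops included, and the job is handed in when it is done.

```bash
mkdir -p pics; cat > h.py <<'E'
import numpy as np, cv2
from scipy.spatial.transform import Rotation as R
from bench import sensors, camera, camera_info, arm, look_for, tip_of
def Rm(i):
    r=np.array(i["rotation"],float)
    return r if r.shape==(3,3) else R.from_rotvec(r).as_matrix()
def ray(n,px):
    i=camera_info(n);K=np.array(i["mtx"]);d=np.linalg.inv(K)@[px[0],px[1],1]
    return np.array(i["position"]),Rm(i)@[d[0],-d[1],-d[2]]
def world(n,px,depth):
    p,d=ray(n,px);return p+d*depth
def onz(n,px,z):
    p,d=ray(n,px);return p+d*(z-p[2])/d[2]
def pix(n,P):
    i=camera_info(n);c=Rm(i).T@(np.array(P)-np.array(i["position"]));v=np.array(i["mtx"])@[c[0],-c[1],-c[2]];return v[:2]/v[2]
def cloud(n,dep):
    i=camera_info(n);K=np.array(i["mtx"]);v,u=np.mgrid[0:400,0:640]
    d=np.stack([u,v,np.ones_like(u)],-1)@np.linalg.inv(K).T
    d=d*[1,-1,-1]@Rm(i).T
    return np.array(i["position"])+d*dep[...,None]
E
python3 - <<'E'
from h import *
np.set_printoptions(precision=4,suppress=True)
print(sensors.state(),arm.tcp_to_grasp)
for n in("scene","top"):
    print(camera_info(n))
    im,d=camera(n);cv2.imwrite(f"pics/{n}0.png",im[...,::-1]);np.save(n+"d0",d)
    for q in("cog","machine","amber_jar","can"):
        print(n,q,[(b["bbox"],round(b["confidence"],2)) for b in look_for(n,q)[:2]])
    for q in("cog","cog_collar","hub_seat","hub_tip","keeper_pivot","keeper_knob","amber_jar","can"):
        print(n,q,[(b["location"],round(b["confidence"],2), world(n,b["location"],d[int(b["location"][1]),int(b["location"][0])])) for b in tip_of(n,q)[:2]])
E
```

```text
{'t': 0.0, 'q': array([ 1.2077,  0.3794,  1.7348, -0.    ,  1.0285, -0.0333]), 'joint_velocities': array([-0.0005,  0.0009,  0.001 ,  0.0015, -0.    , -0.0004]), 'tau': array([ -0.0035, -76.3725, -43.4381,   0.065 ,   0.0424,  -0.0001]), 'tool_pos': array([0.2266, 0.6619, 0.2133]), 'tool_rot': array([-0.5156, -3.0988,  0.0017]), 'force': array([0.2889, 0.4859, 0.7119]), 'moment': array([-0.0115, -0.0459,  0.0594]), 'width': 0.09111689059385727} 0.0188
{'mtx': array([[428.591 ,   0.    , 326.1136],
       [  0.    , 428.591 , 203.2515],
       [  0.    ,   0.    ,   1.    ]]), 'position': array([ 1.4717, -0.3065,  1.2129]), 'rotation': array([0.6482, 0.4641, 1.1644])}
scene cog [([258.2, 240.6, 36.3, 32.5], 0.72)]
scene machine [([339.8, 172.5, 67.2, 79.0], 0.69)]
scene amber_jar [([419.5, 167.2, 24.7, 33.7], 0.68)]
scene can [([170.6, 235.7, 37.9, 42.3], 0.87), ([360.2, 179.4, 15.4, 21.5], 0.43)]
scene cog [([274.8, 254.5], 0.7, array([ 0.6165, -0.1891,  0.0578]))]
scene cog_collar [([278.1, 242.9], 0.57, array([ 0.567 , -0.165 ,  0.0496])), ([366.4, 181.2], 0.56, array([0.5288, 0.16
[... 963 characters left out ...]
 27.1], 0.77)]
top can [([445.0, 205.5, 41.3, 34.5], 0.56)]
top cog [([373.0, 205.2], 0.76, array([ 0.5939, -0.1674, -0.001 ]))]
top cog_collar [([380.0, 205.4], 0.96, array([ 0.5934, -0.1907,  0.0016]))]
top hub_seat []
top hub_tip [([270.5, 213.9], 0.68, array([0.533 , 0.1516, 0.2013]))]
top keeper_pivot [([377.7, 206.1], 0.69, array([ 0.5917, -0.1838, -0.0047])), ([241.0, 212.2], 0.68, array([0.5383, 0.2403, 0.183 ]))]
top keeper_knob [([220.9, 198.1], 0.52, array([ 0.6073,  0.3479, -0.0018])), ([371.4, 207.7], 0.44, array([ 0.577, -0.155,  0.059]))]
top amber_jar [([185.1, 230.9], 0.79, array([0.4845, 0.4198, 0.1237]))]
top can [([456.4, 225.4], 0.86, array([ 0.5208, -0.4132,  0.1055]))]
```

```bash
python3 - <<'E'
import cv2,numpy as np
t=cv2.imread("pics/top0.png");s=cv2.imread("pics/scene0.png")
a=cv2.resize(t[155:255,215:315],(400,400),interpolation=cv2.INTER_CUBIC);b=cv2.resize(t[165:240,340:415],(400,400),interpolation=cv2.INTER_CUBIC)
cv2.imwrite("pics/a.png",np.hstack([a,b]))
cv2.imwrite("pics/b.png",np.hstack([cv2.resize(s[160:260,330:430],(400,400),interpolation=cv2.INTER_CUBIC),cv2.resize(s[225:285,246:306],(400,400),interpolation=cv2.INTER_CUBIC)]))
E
```

```text
(no output)
```

View pics/top0.png

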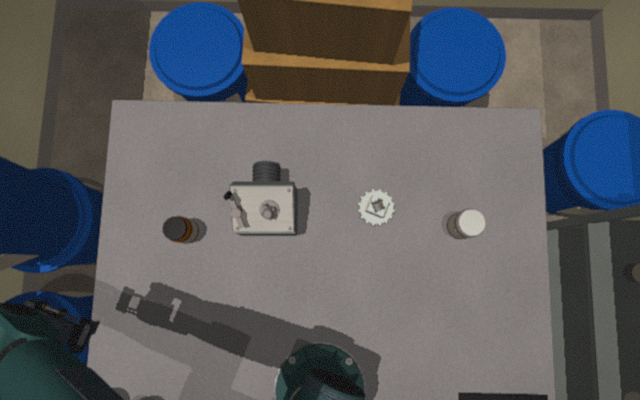

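View pics/a.png

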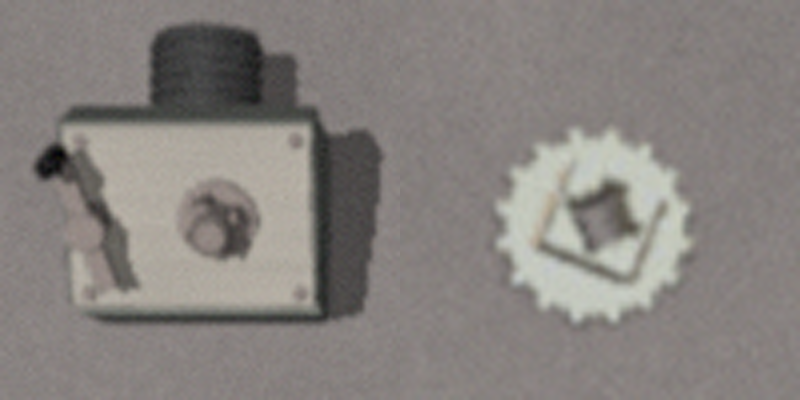

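View pics/b.png

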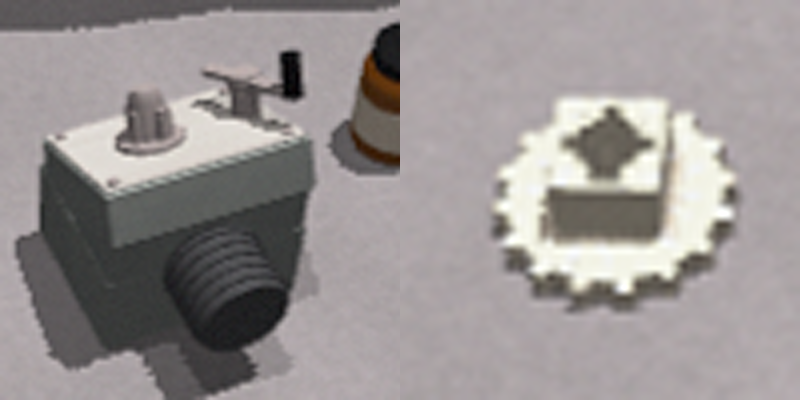

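```bash
cat > fit.py <<'E'
from h import *
from scipy.optimize import minimize
def cogin(p):
    x,y,z=p[...,0],p[...,1],p[...,2];r=np.hypot(x,y);ax,ay=abs(x),abs(y)
    solid=((r<.0595)&(z>=0)&(z<.018))|((np.maximum(ax,ay)<.028)&(z>=0)&(z<.058))
    slot=(r<.024)&(((ay<.005)&(x<0))|((ay<.0085)&(x>0))|(ax<.005))
    return (solid&~((r<.017)|slot))|(z<0)
def hubin(p):
    x,y,z=p[...,0],p[...,1],p[...,2];r=np.hypot(x,y);ax,ay=abs(x),abs(y)
    sh=(z<.044)&(r<np.where(z<.034,.0155,.0155-.0045*(z-.034)/.010))
    k=np.where(z>.024,.001,0)
    sp=(z<.028)&(r<.0215)&(((ay<.0035-k)&(x<0))|((ay<.007-k)&(x>0))|(ax<.0035-k))
    return sh|sp|((z<0)&(r<.030)&(z>-.008))|(z<-.02)
def render(n,uv,T,inside,c,rad):
    """first hit depth, ray marched about centre c"""
    i=camera_info(n);K=np.array(i["mtx"]);d=np.c_[uv,np.ones(len(uv))]@np.linalg.inv(K).T*[1,-1,-1]@Rm(i).T
    o=np.array(i["position"]);d0=np.linalg.norm(c-o)
    s=np.arange(d0-rad,d0+rad,.0012)
    zc=(-Rm(i)[:,2]);L=s[None]/np.linalg.norm(d,axis=1)[:,None]
    P=o+d[:,None]*L[...,None]
    h=inside((P-T[1])@T[0]);k=h.argmax(1);dep=np.take_along_axis(L,k[:,None],1)[:,0]
    dep[~h.any(1)]=9
    return dep
E
python3 - <<'E'
from fit import *
np.set_printoptions(precision=4,suppress=True)
D={}
for n in("scene","top"):
    I=[];Z=[]
    for _ in range(5):
        a,b=camera(n);I.append(a.astype(float));Z.append(b)
    Z=np.array(Z);print(n,"noise",np.median(Z.std(0)),"zeros",(Z==0).mean())
    Zm=np.ma.masked_equal(Z,0).mean(0).filled(0)
    np.savez(n+"avg",I=np.mean(I,0),Z=Zm)
    X=cloud(n,Zm)
    top=(abs(X[...,2]-.058)<.006)&(abs(X[...,0]-.585)<.06)&(abs(X[...,1]+.17)<.06)
    print("collar",X[top].mean(0),top.sum(), cv2.minAreaRect((X[top][:,:2]*1000).astype(np.float32)))
    # face plane
    m=(abs(X[...,0]-.56)<.1)&(abs(X[...,1]-.155)<.07)&(X[...,2]>.08)&(X[...,2]<.23)
    P=X[m];rng=np.random.default_rng(0);best=0
    for _ in range(500):
        q=P[rng.choice(len(P),3,False)];nn=np.cross(q[1]-q[0],q[2]-q[0]);nn/=np.linalg.norm(nn)+1e-12;nn*=np.sign(nn[2])
        if nn[2]<.8: continue
        k=(abs((P-q[0])@nn)<.003)
        if k.sum()>best: best=k.sum();kb=k
    Q=P[kb];c=Q.mean(0);nn=np.linalg.svd(Q-c)[2][2];nn*=np.sign(nn[2])
    print("face",c,nn,best,"tilt",np.degrees(np.arccos(nn[2])),"machine yaw",np.degrees(np.arctan2(-nn[1],-nn[0])))
    h=(P-c)@nn; k=h>.03; print("hub pts",P[k].mean(0),h.max(),k.sum())
E
```

```text
scene noise 0.0037009334 zeros 0.0067578125
collar [ 0.5892 -0.1737  0.0588] 188 ((588.1885375976562, -173.41592407226562), (56.83708953857422, 58.01910400390625), 69.17868041992188)
face [0.5711 0.1516 0.1635] [-0.4168 -0.0148  0.9089] 558 tilt 24.648235312470106 machine yaw 2.033493860554436
hub pts [0.5459 0.1618 0.1975] 0.051247688093785916 70
top noise 0.0027638678 zeros 0.00391796875
collar [ 0.5857 -0.1744  0.0579] 185 ((587.1383666992188, -174.73692321777344), (55.85472106933594, 56.93784713745117), 67.9822769165039)
face [0.5569 0.157  0.1557] [-0.4227 -0.0117  0.9062] 1763 tilt 25.013053280651306 machine yaw 1.5893883095447845
hub pts [0.5391 0.1621 0.1961] 0.05191473100007766 111
```

```bash
cat > run1.py <<'E'
from fit import *
np.set_printoptions(precision=4,suppress=True)
def pixels(n,c,rad):
    Z=np.load(n+"avg.npz")["Z"];X=cloud(n,Z);u0=pix(n,c);w=rad/np.linalg.norm(c-np.array(camera_info(n)["position"]))*420
    v,u=np.mgrid[0:400,0:640];m=(np.hypot(u-u0[0],v-u0[1])<w)&(Z>0)
    return np.c_[u[m],v[m]].astype(float),Z[m]
def run(name,inside,c,rad,rot,p0s,offs):
    tot={}
    for n in("scene","top"):
        uv,z=pixels(n,c,rad)
        def cost(p):
            T=(rot(p[3]),c+p[:3])
            r=render(n,uv,T,inside,c,.1)-z
            return np.minimum(abs(r),.012).mean()*1000
        res=[]
        for a in p0s:
            r=minimize(cost,[0,0,0,a],method="Nelder-Mead",options=dict(initial_simplex=np.array([[0,0,0,a]]+[[*(np.eye(3)[k]*.004),a] for k in range(3)]+[[0,0,0,a+.12]]),maxfev=130))
            res.append((r.fun,r.x))
        res.sort(key=lambda t:t[0])
        print(name,n,len(z))
        for f,x in res[:5]: print("  %.4f"%f,c+x[:3],"ang %.1f"%np.degrees(x[3]))
cc=np.array([.588,-.174,0.0])
run("cog",cogin,cc+0,.062,lambda a:R.from_euler("z",a).as_matrix(),np.radians([-21.5,68.5,158.5,-111.5]),0)
yaw=np.radians(1.7)
def hr(a): return (R.from_euler("z",yaw)*R.from_euler("y",-25,degrees=True)*R.from_euler("z",a)).as_matrix()
# seat guess from tip
seat=np.array([.558,.158,.160])
run("hub",hubin,seat,.045,hr,np.radians(np.arange(-180,180,22.5)),0)
E
python3 run1.py
```

```text
cog scene 937
  1.8952 [ 0.588  -0.1734  0.0022] ang -21.6
  1.9792 [ 0.5879 -0.1735  0.0023] ang 68.3
  1.9914 [ 0.5878 -0.1734  0.0021] ang -111.5
  2.1224 [ 0.588  -0.1734  0.0023] ang 157.9
cog top 1086
  2.1798 [ 0.5868 -0.1747  0.0006] ang -21.7
  2.3575 [ 0.5868 -0.1746  0.0007] ang 158.2
  2.3777 [ 0.5866 -0.1746  0.001 ] ang 68.3
  2.3888 [ 0.5866 -0.1746  0.0007] ang -111.7Traceback (most recent call last):
  File "run1.py", line 28, in <module>
    run("hub",hubin,seat,.045,hr,np.radians(np.arange(-180,180,22.5)),0)
    ~~~^^^^^^^^^^^^^^^^^^^^^^^^^^^^^^^^^^^^^^^^^^^^^^^^^^^^^^^^^^^^^^^^^
  File "run1.py", line 17, in run
    r=minimize(cost,[0,0,0,a],method="Nelder-Mead",options=dict(initial_simplex=np.array([[0,0,0,a]]+[[*(np.eye(3)[k]*.004),a] for k in range(3)]+[[0,0,0,a+.12]]),maxfev=130))
    res = _minimize_neldermead(fun, x0, args, callback, bounds=bounds,
                               **options)
    fsim[j] = func(sim[j])
              ~~~~^^^^^^^^
    fx = function(np.copy(x), *(wrapper_args + args))
  File "run1.py", line 13, in cost
    r=render(n,uv,T,inside,c,.1)-z
      ~~~~~~^^^^^^^^^^^^^^^^^^^^
  File "fit.py", line 16, in render
    i=camera_info(n);K=np.array(i["mtx"]);d=np.c_[uv,np.ones(len(uv))]@np.linalg.inv(K).T*[1,-1,-1]@Rm(i).T
ValueError: time passes only in moves, steps and waits
```

```bash
sed -i 's/^def Rm/from functools import cache\ncamera_info=cache(camera_info)\ndef Rm/' h.py; sed -i 's/^run("cog"/#&/' run1.py; python3 run1.py
```

```text
hub scene 519
  7.6416 [0.5532 0.165  0.1624] ang 27.6
  7.6493 [0.5531 0.1649 0.1625] ang 27.5
  7.6777 [0.5528 0.1648 0.1622] ang 29.8
  7.7822 [0.553  0.1648 0.1626] ang -152.9
  7.7823 [0.5528 0.1646 0.1624] ang 118.1
hub top 730
  5.1846 [0.5355 0.1704 0.1691] ang -40.8
  5.1852 [0.5371 0.1672 0.17  ] ang -38.7
  5.2042 [0.5382 0.1733 0.1706] ang -185.3
  5.2319 [0.5338 0.1703 0.1687] ang 28.3
  5.2372 [0.5338 0.1703 0.1687] ang -64.2
```

```bash
sed -i 's/(z<-.02)/(z<-.0078)/' fit.py; sed -i 's/seat=np.array.*/seat=np.array([.556,.162,.160])/; s/seat,.045/seat,.048/' run1.py; python3 run1.py
```

```text
hub scene 590
  3.2170 [0.5518 0.1652 0.1636] ang 26.4
  3.2843 [0.552  0.165  0.1637] ang 115.4
  3.2993 [0.5518 0.1653 0.1637] ang -153.3
  3.3841 [0.5519 0.1653 0.1638] ang -65.8
  3.4714 [0.552  0.1654 0.1639] ang 38.9
hub top 829
  1.3185 [0.5511 0.1632 0.1617] ang 25.9
  1.4437 [0.5513 0.1633 0.1618] ang 116.1
  1.4556 [0.5511 0.1631 0.1617] ang -153.4
  1.4747 [0.5513 0.1633 0.1617] ang 115.7
  1.5101 [0.5511 0.1632 0.1617] ang -63.7
```

```bash
for i in 1 2; do python3 -m creep '[[-3.74,-1.62,-1,0,1],[-3.74,-1.62,-1,0,1],[-3.74,-1.62,-1,0,1],[-3.74,-1.62,-1,0,1],[-3.74,-1.62,-1,0,1],[-3.74,-1.62,-1,0,1],[-3.74,-1.62,-1,0,1],[-3.74,-1.62,-1,0,1],[-3.74,-1.62,-1,0,1],[-3.74,-1.62,-1,0,1]]'; done
python3 -m creep '[[-3.74,-1.62,-1,0,1],[-3.74,-1.62,-1,0,1],[-3.74,-1.62,-1,0,1],[-3.74,-1.62,-1,0,1],[-3.78,1.3,0,0,1],[-3.78,1.3,0,0,1],[-3.78,1.3,0,0,1],[-3.78,1.3,0,0,1],[-3.78,1.3,0,0,1],[-3.78,1.3,0,0,1]]'
python3 -m creep '[[-3.78,1.3,0,0,1],[-3.78,1.3,0,0,1],[-3.78,1.3,0,0,1],[-3.78,1.3,0,0,1],[0,0,0,0,1],[0,0,0,0,1],[0,0,0,0,1],[0,0,0,0,1],[0,0,0,0,1],[0,0,0,0,1]]'
python3 -c "from h import *;s=sensors.state();print(s['q'],s['tool_pos'],R.from_rotvec(s['tool_rot']).as_matrix())"
```

```text
t: 2.63
tool_pos: [0.5272, 0.3882, 0.3139]
tool_rot: [0.516, 3.099, 0.0]
force: [0.9, 0.5, 0.8]
width: 0.0915
t: 3.47
tool_pos: [0.8263, 0.1158, 0.413]
tool_rot: [0.516, 3.099, 0.0]
force: [0.6, 1.0, 0.3]
width: 0.0911
t: 4.3
tool_pos: [1.0875, 0.0083, 0.4495]
tool_rot: [0.513, 3.083, 0.005]
force: [0.6, 0.1, -0.1]
width: 0.0911
t: 5.13
tool_pos: [1.1246, 0.0077, 0.4151]
tool_rot: [0.499, 2.998, 0.027]
force: [0.2, 0.8, 0.3]
width: 0.0907
[-1.44271253e-02  1.21323615e+00  1.81807808e-03  2.27707437e-03
  1.82256283e+00 -1.25470464e+00] [1.12459348 0.00766941 0.41508656] [[-9.40995678e-01  3.22103915e-01  1.03808488e-01]
 [ 3.23923404e-01  9.46083045e-01  7.07752659e-04]
 [-9.79834807e-02  3.42919910e-02 -9.94597053e-01]]
```

```bash
python3 -m creep '[[-3.78,1.3,0,0,1],[-3.78,1.3,0,0,1],[-3.78,1.3,0,0,1],[-3.78,1.3,0,0,1],[-3.78,1.3,0,0,1],[-3.78,1.3,0,0,1],[-3.78,1.3,0,0,1],[-3.78,1.3,0,0,1],[-3.78,1.3,0,0,1],[-3.78,1.3,0,0,1]]'
cat >s.py <<'E'
from h import *
np.set_printoptions(precision=4,suppress=True)
s=sensors.state();M=R.from_rotvec(s['tool_rot']).as_matrix();print(s['t'],s['q'],s['tool_pos'],"z",M[:,2],"y",M[:,1],"F",s['force'],s['width'])
E
python3 s.py
python3 -m creep '[[3.78,-1.3,0,0,1],[3.78,-1.3,0,0,1],[3.78,-1.3,0,0,1],[3.78,-1.3,0,0,1],[0,0,0,0,1],[0,0,0,0,1],[0,0,0,0,1],[0,0,0,0,1],[0,0,0,0,1],[0,0,0,0,1]]' >/dev/null; python3 s.py
```

```text
t: 5.97
tool_pos: [1.1959, 0.0063, 0.3981]
tool_rot: [0.461, 2.768, 0.082]
force: [-0.7, 0.7, 0.2]
width: 0.0916
5.9667 [-0.0159  1.2411  0.0021  0.0074  1.5592 -1.2556] [1.1959 0.0063 0.3981] z [ 0.3327  0.0021 -0.943 ] y [0.3051 0.946  0.1098] F [-0.6826  0.7322  0.2412] 0.09156026905317678
6.8 [-0.017   0.9531  0.5564  0.0081  1.2933 -1.2589] [1.1439 0.006  0.3793] z [ 0.3324  0.0022 -0.9431] y [0.3051 0.946  0.1097] F [-0.1521 -0.1556  0.3963] 0.09107076830070115
```

```bash
for i in 1 2; do python3 -m creep '[[3.54,-1.21,-1.42,0,1],[3.54,-1.21,-1.42,0,1],[3.54,-1.21,-1.42,0,1],[3.54,-1.21,-1.42,0,1],[3.54,-1.21,-1.42,0,1],[3.54,-1.21,-1.42,0,1],[3.54,-1.21,-1.42,0,1],[3.54,-1.21,-1.42,0,1],[3.54,-1.21,-1.42,0,1],[3.54,-1.21,-1.42,0,1]]'>/dev/null; python3 s.py; done
```

```text
7.6333 [-0.0268  0.1883  1.6787  0.0137  0.9362 -1.2741] [0.7583 0.006  0.3898] z [ 0.3321  0.0022 -0.9432] y [0.3051 0.946  0.1096] F [0.7115 0.3144 0.4545] 0.09102540656520781
8.4667 [-0.0666 -0.637   2.3176  0.0269  1.1237 -1.3154] [0.3583 0.006  0.4   ] z [ 0.3319  0.0022 -0.9433] y [0.3049 0.9461 0.1095] F [-0.5183 -0.0458  0.8897] 0.0913561985727396
```

```bash
python3 -m creep '[[1.77,-0.6,-0.71,0,1],[1.77,-0.6,-0.71,0,1],[1.77,-0.6,-0.71,0,1],[1.77,-0.6,-0.71,0,1],[1.77,-0.6,-0.71,0,1],[1.77,-0.6,-0.71,0,1],[0,0,0,0,1],[0,0,0,0,1],[0,0,0,0,1],[0,0,0,0,1]]'>/dev/null; python3 s.py
```

```text
9.3 [-0.0658 -0.739   2.3616  0.021   1.2262 -1.3109] [0.3088 0.0083 0.3953] z [ 0.2893  0.0008 -0.9572] y [0.3099 0.9461 0.0944] F [-0.3678 -0.1868  0.193 ] 0.09108243468371237
```

```bash
python3 -m creep '[[3.5,-1.2,-1.2,0,1],[3.5,-1.2,-1.2,0,1],[3.5,-1.2,-1.2,0,1],[3.5,-1.2,-1.2,0,1],[3.5,-1.2,-1.2,0,1],[0,0,0,0,1],[0,0,0,0,1],[0,0,0,0,1],[0,0,0,0,1],[0,0,0,0,1]]'>/dev/null; python3 s.py
```

```text
10.1333 [-0.0116 -0.7389  2.3651 -0.0048  1.3314 -1.2506] [0.2792 0.0188 0.3863] z [ 0.1829 -0.0068 -0.9831] y [0.3202 0.9459 0.0531] F [ 0.4942 -0.2027  0.7892] 0.09124316224565954
```

```bash
python3 -m creep '[[3.7,-1.3,-0.6,0,1],[3.7,-1.3,-0.6,0,1],[3.7,-1.3,-0.6,0,1],[3.7,-1.3,-0.5,0,1],[3.7,-1.3,-0.4,0,1],[3.7,-1.3,-0.3,0,1],[3.7,-1.3,-0.2,0,1],[0,0,0,0,1],[0,0,0,0,1],[0,0,0,0,1]]'>/dev/null; python3 s.py
```

```text
10.9667 [ 0.2199 -0.7389  2.4174 -0.0451  1.4404 -1.0124] [0.2231 0.0614 0.3507] z [ 0.032  -0.0386 -0.9987] y [ 0.3274  0.9445 -0.026 ] F [-0.3025 -0.1764  0.0831] 0.09111960190819218
```

```bash
python3 -m creep '[[-2.1,-2.65,-0.4,0,1],[-2.1,-2.65,-0.4,0,1],[-2.1,-2.65,-0.4,0,1],[-2.1,-2.65,-0.4,0,1],[-2.1,-2.65,-0.4,0,1],[0.75,-3.95,0,0,1],[0.75,-3.95,0,0,1],[0.75,-3.95,0,0,1],[0.75,-3.95,0,0,1],[0,0,0,0,1]]'>/dev/null; python3 s.py
python3 -m creep '[[3.42,2.07,0,0,1],[3.42,2.07,0,0,1],[3.42,2.07,0,0,1],[0,0,0,0,1],[0,0,0,0,1],[0,0,0,0,1],[0,0,0,0,1],[0,0,0,0,1],[0,0,0,0,1],[0,0,0,0,1]]'>/dev/null; python3 s.py
```

```text
11.8 [-0.7841 -0.6405  2.3323 -0.0063  1.3999 -2.0114] [ 0.2126 -0.1815  0.3773] z [ 0.031  -0.0396 -0.9987] y [ 0.3363  0.9414 -0.0269] F [-0.2145  0.2151 -0.1128] 0.09073723360102214
12.6333 [-0.6414 -0.7389  2.3981 -0.0151  1.4801 -1.8761] [ 0.1939 -0.1207  0.362 ] z [-0.0071 -0.0135 -0.9999] y [ 0.3285  0.9444 -0.0151] F [ 0.3741  1.1695 -0.7758] 0.09117633401903412
```

```bash
python3 -m creep '[[-3.24,0.66,1.85,0,1],[-3.24,0.66,1.85,0,1],[-3.24,0.66,1.85,0,1],[-3.24,0.66,1.85,0,1],[-3.24,0.66,1.85,0,1],[-3.24,0.66,1.85,0,1],[-3.24,0.66,1.85,0,1],[-3.24,0.66,1.85,0,1],[-3.24,0.66,1.85,0,1],[-3.24,0.66,1.85,0,1]]'>/dev/null; python3 -m creep '[[-3.24,0.66,1.85,0,1],[-3.24,0.66,1.85,0,1],[0,0,0,2.5,1],[0,0,0,0,1],[0,0,0,0,1],[0,0,0,0,1],[0,0,0,0,1],[0,0,0,0,1],[0,0,0,0,1],[0,0,0,0,1]]'>/dev/null
cat > go.py <<'E'
from h import *
import sys
s=sensors.state();M=R.from_rotvec(s['tool_rot']).as_matrix()
print("shift cm",np.round(M.T@(np.array(eval(sys.argv[1]))-s['tool_pos'])*100,2),"jaw deg",np.degrees(np.arctan2(M[1,1],M[0,1])))
E
python3 s.py; python3 go.py '[.5874,-.174,.024]'
```

```text
14.3 [-0.324   0.3434  1.9486 -0.0198  0.8517 -1.5039] [ 0.5855 -0.1762  0.1382] z [-0.0066 -0.0135 -0.9999] y [ 0.3688  0.9294 -0.015 ] F [-0.8587  0.5185 -0.129 ] 0.09151687111804611
shift cm [-0.11  0.45 11.41] jaw deg 68.35576580796545
```

```bash
python3 -m creep '[[-0.1,0.45,2.3,0,1],[0,0,2.3,0,1],[0,0,2.3,0,1],[0,0,2.3,0,1],[0,0,2.2,0,1],[0,0,0,0,1],[0,0,0,0,-1],[0,0,0,0,-1],[0,0,0,0,-1],[0,0,0,0,-1]]' 40; python3 -m creep '[[0,0,0,0,-1],[0,0,0,0,-1],[0,0,0,0,-1],[0,0,0,0,-1],[0,0,0,0,-1],[0,0,0,0,-1],[0,0,-1,0,-1],[0,0,-2,0,-1],[0,0,-3,0,-1],[0,0,-4,0,-1]]' ;python3 s.py
```

```text
t: 15.13
tool_pos: [0.588, -0.1741, 0.025]
tool_rot: [-0.589, -3.083, 0.023]
force: [0.4, -1.0, -0.5]
width: 0.0673
t: 15.97
tool_pos: [0.5861, -0.1719, 0.1229]
tool_rot: [-0.588, -3.077, 0.022]
force: [1.0, 0.1, -3.5]
width: 0.0559
15.9667 [-0.3169  0.3666  1.9511 -0.0201  0.8314 -1.4962] [ 0.5861 -0.1719  0.1229] z [-0.0117 -0.0118 -0.9999] y [ 0.3689  0.9294 -0.0153] F [ 1.023   0.0699 -3.487 ] 0.0558503184435691
```

```bash
python3 -m creep '[[-2.44,2.39,-2.1,0,-1],[-2.44,2.39,-2.1,0,-1],[-2.44,2.39,-2.1,0,-1],[-2.44,2.39,-2.1,0,-1],[-2.44,2.39,-2.1,0,-1],[-2.44,2.39,-2.1,0,-1],[-2.44,2.39,-2.1,0,-1],[-2.44,2.39,-2.1,0,-1],[-2.44,2.39,-2.1,0,-1],[-2.44,2.39,-2.1,0,-1]]'>/dev/null;python3 -m creep '[[-2.44,2.39,-2.1,0,-1],[-2.44,2.39,-2.1,0,-1],[-2.44,2.39,-2.1,0,-1],[-2.44,2.39,-2.1,0,-1],[-2.44,2.39,-2.1,0,-1],[0,0,0,-7,-1],[0,0,0,-7,-1],[0,0,0,-7,-1],[0,0,0,-7,-1],[0,0,0,-7,-1]]'; python3 s.py; python3 go.py '[1.4,.042,.43]'
```

```text
t: 17.63
tool_pos: [1.0453, 0.0215, 0.42]
tool_rot: [0.374, -3.109, 0.019]
force: [-0.3, 0.3, -4.4]
width: 0.0559
17.6333 [ 0.0017  0.9378  0.4905 -0.0133  1.7224 -1.8103] [1.0453 0.0215 0.42  ] z [-0.0091 -0.0132 -0.9999] y [-0.237   0.9715 -0.0107] F [-0.2757  0.3169 -4.4477] 0.055885043946109214
shift cm [-34.94  -6.42  -1.35] jaw deg 103.7086419556945
```

```bash
python3 -m creep '[[0,0,0,-7,-1],[0,0,0,-7,-1],[-3.6,-1.72,0,0,-1],[-3.6,-1.72,0,0,-1],[-3.6,-1.72,0,0,-1],[-3.6,-1.72,0,0,-1],[-3.6,-1.72,0,0,-1],[-3.6,-1.72,0,0,-1],[-3.6,-1.72,0,0,-1],[-3.6,-1.72,0,0,-1]]'>/dev/null;python3 s.py; python3 -m creep '[[-3.6,-1.72,0,0,-1],[-3.6,-1.72,0,0,-1],[-3.6,-1.72,0,0,-1],[-3.6,-1.72,0,0,-1],[-3.6,-1.72,0,0,-1],[-3.6,-1.72,0,0,-1],[-3.6,-1.72,0,0,-1],[-3.6,-1.72,0,0,-1],[0,0,0,0,-1],[0,0,0,0,-1]]'; python3 s.py
```

```text
18.4667 [ 0.0045  1.2474  0.003  -0.0114  1.7758 -2.0476] [1.1393 0.0254 0.377 ] z [ 0.1151 -0.0107 -0.9933] y [-0.4567  0.8874 -0.0625] F [ 0.1297 -0.5511 -4.0735] 0.05599802770924428
t: 19.3
tool_pos: [1.194, 0.0293, 0.3693]
tool_rot: [-0.676, 2.764, -0.112]
force: [-0.1, -0.3, -4.9]
width: 0.0559
19.3 [ 0.0068  1.2644  0.0019 -0.0081  1.5711 -2.0447] [1.194  0.0293 0.3693] z [ 0.2995 -0.006  -0.9541] y [-0.4393  0.8868 -0.1435] F [-0.0604 -0.2506 -4.8998] 0.05593260392881762
```

```bash
python3 -m creep '[[-1.85,3.55,0,0,-1],[-1.85,3.55,0,0,-1],[-1.85,3.55,0,0,-1],[-1.85,3.55,0,0,-1],[-3.6,-1.2,0,0,-1],[-3.6,-1.2,0,0,-1],[-3.6,-1.2,0,0,-1],[-3.6,-1.2,0,0,-1],[0,0,0,0,-1],[0,0,0,0,-1]]'; python3 s.py
```

```text
t: 20.13
tool_pos: [1.2021, 0.1891, 0.3828]
tool_rot: [-0.654, 2.667, -0.12]
force: [-0.2, -0.7, -4.8]
width: 0.0561
20.1333 [ 0.1475  1.2606  0.0016 -0.0486  1.4802 -1.9094] [1.2021 0.1891 0.3828] z [ 0.3912  0.0093 -0.9203] y [-0.4273  0.8875 -0.1727] F [-0.206  -0.6796 -4.8148] 0.056109330934891455
```

```bash
python3 -m creep '[[-3.7,-1.5,0,0,-1],[-2.2,-0.9,0,0,-1],[0,0,0,0,-1],[0,0,0,0,-1],[0,0,0,0,-1],[0,0,0,0,-1],[0,0,0,0,-1],[0,0,0,0,-1],[0,0,0,0,-1],[0,0,0,0,-1]]'>/dev/null; python3 s.py
cat > hub.py <<'E'
from h import *
import sys
np.set_printoptions(precision=3,suppress=True)
H=(R.from_euler("z",1.7,degrees=True)*R.from_euler("y",-25,degrees=True)*R.from_euler("z",26,degrees=True)).as_matrix()
seat=np.array([.5513,.1637,.160])
T=H*[-1,1,-1]
off=.025   # cog underside below TCP along tool z
if __name__=="__main__":
    up=float(sys.argv[1])/1000
    s=sensors.state();M=R.from_rotvec(s['tool_rot']).as_matrix()
    tgt=seat+H[:,2]*(up+off)
    print("t",s['t'],"pos",s['tool_pos'],"rot err (tool, deg)",np.degrees(R.from_matrix(M.T@T).as_rotvec()),"shift cm",M.T@(tgt-s['tool_pos'])*100,"F tool",M.T@s['force'],s['width'])
E
python3 hub.py 100
```

```text
20.9667 [ 0.1456  1.2551  0.002  -0.0463  1.4489 -1.9131] [1.2096 0.1884 0.3926] z [ 0.4238  0.0157 -0.9056] y [-0.424   0.887  -0.1831] F [ 0.7362 -0.4494 -4.7905] 0.05558711614460902
t 20.9667 pos [1.21  0.188 0.393] rot err (tool, deg) [ 0.12   0.158 -0.046] shift cm [ 62.691  30.003 -19.366] F tool [1.451 0.166 4.643] 0.05558711614460902
```

```bash
python3 -m creep '[[3.3,1.58,-1.44,0,-1],[3.3,1.58,-1.44,0,-1],[3.3,1.58,-1.44,0,-1],[3.3,1.58,-1.44,0,-1],[3.3,1.58,-1.44,0,-1],[3.3,1.58,-1.44,0,-1],[3.3,1.58,-1.44,0,-1],[3.3,1.58,-1.44,0,-1],[3.3,1.58,-1.44,0,-1],[3.3,1.58,-1.44,0,-1]]'>/dev/null;python3 -m creep '[[3.3,1.58,-1.44,0,-1],[3.3,1.58,-1.44,0,-1],[3.3,1.58,-1.44,0,-1],[3.3,1.58,-1.44,0,-1],[3.3,1.58,-1.44,0,-1],[3.3,1.58,-1.44,0,-1],[3.3,1.58,-1.44,0,-1],[3.3,1.58,-1.44,0,-1],[3.3,1.58,-1.44,0,-1],[0,0,0,0,-1]]'>/dev/null; python3 s.py; python3 hub.py 60
```

```text
22.6333 [ 0.2927 -0.1035  2.0612 -0.1557  0.7663 -1.6718] [0.5728 0.1668 0.3562] z [ 0.4223  0.015  -0.9063] y [-0.4241  0.887  -0.1829] F [ 2.5315  1.3122 -3.2804] 0.055956883814575954
t 22.6333 pos [0.573 0.167 0.356] rot err (tool, deg) [ 0.126  0.06  -0.048] shift cm [9.328 4.246 8.366] F tool [-1.384  0.691  4.062] 0.055956883814575954
```

```bash
python3 -m creep '[[3.1,1.4,0.5,0,-1],[3.1,1.4,1,0,-1],[3.1,1.4,2,0,-1],[0,0,2.5,0,-1],[0,0,2.3,0,-1],[0,0,0,0,-1],[0,0,0,0,-1],[0,0,0,0,-1],[0,0,0,0,-1],[0,0,0,0,-1]]'>/dev/null; python3 hub.py 60
cat > look.py <<'E'
from hub import *
import sys
for n in("scene","top"):
    I=[];Z=[]
    for _ in range(4):
        a,b=camera(n);I.append(a.astype(float));Z.append(b)
    np.savez(n+"avg",I=np.mean(I,0),Z=np.ma.masked_equal(Z,0).mean(0).filled(0))
    c=pix(n,seat+H[:,2]*.05).astype(int)
    k=np.mean(I,0)[c[1]-50:c[1]+50,c[0]-50:c[0]+50,::-1].astype(np.uint8)
    cv2.imwrite(f"pics/_{n}.png",cv2.resize(k,(400,400),interpolation=cv2.INTER_CUBIC))
cv2.imwrite(sys.argv[1],np.hstack([cv2.imread("pics/_scene.png"),cv2.imread("pics/_top.png")]))
E
python3 look.py pics/c.png
python3 - <<'E'
from hub import *
s=sensors.state();M=R.from_rotvec(s['tool_rot']).as_matrix();A=M*[-1,1,-1];o=s['tool_pos']+M[:,2]*.025
# disc: points in annulus z 10..22 below collar -> local coords
for n in("scene","top"):
    X=(cloud(n,np.load(n+"avg.npz")["Z"])-o)@A
    r=np.hypot(X[...,0],X[...,1]);m=(r<.075)&(r>.042)&(abs(X[...,2]-.018)<.010)
    P=X[m];k=abs(P[:,2]-np.median(P[:,2]))<.004
    print(n,m.sum(),"disc top z med",np.median(P[:,2]),"plane",np.linalg.lstsq(np.c_[P[k][:,:2],np.ones(k.sum())],P[k][:,2],rcond=None)[0])
    c,rad=cv2.minEnclosingCircle((P[k][:,:2]*1000).astype(np.float32));print("circle",c,rad)
E
```

```text
t 23.4667 pos [0.522 0.163 0.24 ] rot err (tool, deg) [ 0.055  0.261 -0.09 ] shift cm [ 0.644  0.288 -0.013] F tool [1.17  0.943 3.793] 0.055938260862005325
scene 260 disc top z med 0.0190389538085833 plane [-0.017  0.02   0.02 ]
circle (4.127453327178955, -1.0812915563583374) 61.452049255371094
top 296 disc top z med 0.018278132677918658 plane [-0.006  0.007  0.019]
circle (24.154842376708984, 2.7558231353759766) 55.870235443115234
```

View pics/c.png

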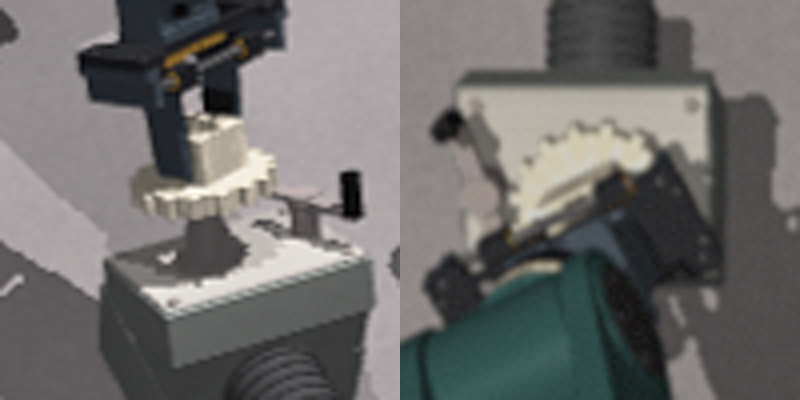

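```bash
cat > fitheld.py <<'E'
from fit import *; from hub import *
s=sensors.state();M=R.from_rotvec(s['tool_rot']).as_matrix();A=M*[-1,1,-1];o=s['tool_pos']+M[:,2]*.025
def held(p): return cogin(p)&(p[...,2]>=0)
hubfit={"scene":np.array([.5518,.1652,.1636]),"top":np.array([.5511,.1632,.1617])}
for n in("scene","top"):
    Z=np.load(n+"avg.npz")["Z"];c=o+A[:,2]*.02;u0=pix(n,c);w=.085/np.linalg.norm(c-np.array(camera_info(n)["position"]))*420
    v,u=np.mgrid[0:400,0:640];m=(np.hypot(u-u0[0],v-u0[1])<w)&(Z>0);uv=np.c_[u[m],v[m]].astype(float);z=Z[m]
    def cost(p): return np.minimum(abs(render(n,uv,(A,o+A@p),held,c,.12)-z),.012).mean()*1000
    b=min((minimize(cost,g,method="Nelder-Mead",options=dict(initial_simplex=np.array(g)+np.vstack([[0,0,0],np.eye(3)*.003]),maxfev=120)) for g in([0,0,0],[.003,0,0],[-.003,0,0])),key=lambda r:r.fun)
    print(n,b.fun,"cog offset in cog axes mm",b.x*1000,"offset from hub axis (hub axes, this camera) mm",H.T@(o+A@b.x-hubfit[n])*1000)
E
python3 fitheld.py; python3 hub.py 60
```

```text
scene 9.009590155258442 cog offset in cog axes mm [ 2.845 -0.389  2.721] offset from hub axis (hub axes, this camera) mm [ 5.95  -3.445 58.562]
top 10.256860287409957 cog offset in cog axes mm [ 0.108 -0.18   0.892] offset from hub axis (hub axes, this camera) mm [ 5.426 -2.105 58.127]
t 23.8667 pos [0.521 0.163 0.239] rot err (tool, deg) [ 0.075  0.152 -0.076] shift cm [ 0.551  0.262 -0.114] F tool [2.09  0.019 3.092] 0.0559141310196557
```

```bash
python3 -m creep '[[0.58,0.28,0,0,-1],[0,0,0,0,-1],[0,0,0,0,-1],[0,0,0,0,-1],[0,0,0.5,0,-1],[0,0,0.5,0,-1],[0,0,0.5,0,-1],[0,0,0.5,0,-1],[0,0,0,0,-1],[0,0,0,0,-1]]'; python3 hub.py 0
```

```text
t: 24.7
tool_pos: [0.524, 0.1629, 0.2171]
tool_rot: [-0.648, 2.633, -0.124]
force: [-0.0, 0.4, -3.1]
width: 0.0558
t 24.7 pos [0.524 0.163 0.217] rot err (tool, deg) [ 0.085  0.09  -0.075] shift cm [-0.053 -0.033  3.829] F tool [0.986 0.929 2.781] 0.05576194798261813
```

```bash
python3 -m creep '[[-0.03,-0.02,0.3,0,-1],[0,0,0.3,0,-1],[0,0,0.3,0,-1],[0,0,0.2,0,-1],[0,0,0.2,0,-1],[0,0,0.2,0,-1],[0,0,0,0,-1],[0,0,0,0,-1],[0,0,0,0,-1],[0,0,0,0,-1]]'; python3 hub.py 0
```

```text
t: 25.53
tool_pos: [0.5308, 0.1632, 0.2044]
tool_rot: [-0.648, 2.631, -0.123]
force: [-0.8, 0.3, -2.8]
width: 0.0559
t 25.5333 pos [0.531 0.163 0.204] rot err (tool, deg) [ 0.075  0.161 -0.079] shift cm [ 0.025 -0.005  2.39 ] F tool [1.579 1.167 2.223] 0.05588758457429501
```

```bash
python3 -m creep '[[0,0,0.3,0,-1],[0,0,0.3,0,-1],[0,0,0.3,0,-1],[0,0,0.3,0,-1],[0,0,0.3,0,-1],[0,0,0.3,0,-1],[0,0,0.2,0,-1],[0,0,0,0,-1],[0,0,0,0,-1],[0,0,0,0,-1]]'; python3 hub.py 0
```

```text
t: 26.37
tool_pos: [0.5393, 0.1635, 0.1862]
tool_rot: [-0.648, 2.631, -0.123]
force: [-0.5, 0.6, -3.0]
width: 0.0563
t 26.3667 pos [0.539 0.163 0.186] rot err (tool, deg) [ 0.075  0.155 -0.077] shift cm [ 0.022 -0.006  0.385] F tool [1.229 1.312 2.533] 0.05627145661710264
```

```bash
python3 -m creep '[[0,0,0.15,0,-1],[0,0,0.15,0,-1],[0,0,0.1,0,-1],[0,0,0.1,0,-1],[0,0,0.1,0,-1],[0,0,0,0,-1],[0,0,0,0,-1],[0,0,0,0,-1],[0,0,0,0,-1],[0,0,0,0,-1]]'; python3 hub.py 0
```

```text
t: 27.2
tool_pos: [0.5415, 0.164, 0.1818]
tool_rot: [-0.648, 2.631, -0.123]
force: [-26.7, 3.0, 27.0]
width: 0.0555
t 27.2 pos [0.542 0.164 0.182] rot err (tool, deg) [ 0.083  0.188 -0.082] shift cm [ 0.058 -0.039 -0.114] F tool [  9.642   9.024 -35.689] 0.05552646786332639
```

```bash
python3 -m creep '[[0,0,-0.1,0,-1],[0,0,0,0,0.3],[0,0,0,0,0.6],[0,0,0,0,1],[0,0,0,0,1],[0,0,0,0,1],[0,0,0,0,1],[0,0,0,0,1],[0,0,0,0,1],[0,0,0,0,1]]'; python3 -m creep '[[0,0,-0.5,0,1],[0,0,-2,0,1],[0,0,-3,0,1],[0,0,-4,0,1],[0,0,-4,0,1],[0,0,-4,-7,1],[0,0,0,-7,1],[0,0,0,-7,1],[0,0,0,-7,1],[0,0,0,-7,1]]'; python3 look.py pics/d.png
python3 - <<'E'
from hub import *
S=(R.from_euler("z",1.7,degrees=True)*R.from_euler("y",-25,degrees=True)).as_matrix()
for n in("scene","top"):
    for q in("keeper_knob","keeper_pivot","cog_collar"):
        for b in tip_of(n,q)[:2]:
            p,d=ray(n,b["location"]);pl=(p-seat)@S;dl=d@S
            h={"keeper_knob":.070,"keeper_pivot":.0,"cog_collar":.058}[q]
            print(n,q,round(b["confidence"],2),b["location"],"slope-frame at h",(pl+dl*(h-pl[2])/dl[2])*1000)
    f=np.load(n+"avg.npz");I,Z=f["I"],f["Z"];X=(cloud(n,Z)-seat)@S*1000
    m=(I.max(2)<60)&(abs(X[...,0]-40)<70)&(abs(X[...,1]-125)<60)&(X[...,2]>25)&(X[...,2]<85)
    print(n,"dark knob pts",m.sum(),X[m].mean(0),np.percentile(X[m],[5,95],axis=0))
    r=np.hypot(X[...,0],X[...,1]);k=(r>38)&(r<57)&(abs(X[...,2]-18)<12);print("disc top h",np.median(X[k][:,2]),k.sum())
E
```

```text
t: 28.03
tool_pos: [0.5414, 0.1635, 0.1816]
tool_rot: [-0.648, 2.632, -0.123]
force: [-0.4, -0.6, 0.2]
width: 0.0914
t: 28.87
tool_pos: [0.4668, 0.161, 0.3408]
tool_rot: [-1.434, 2.339, -0.301]
force: [0.0, -0.2, 0.4]
width: 0.091
scene keeper_knob 0.47 [403.7, 173.0] slope-frame at h [ 79.29  105.796  70.   ]
scene keeper_pivot 0.46 [390.3, 180.8] slope-frame at h [-51.038 116.196   0.   ]
scene cog_collar 0.89 [365.7, 173.8] slope-frame at h [-34.809  19.329  58.   ]
scene dark knob pts 49 [ 65.641 106.044  47.711] [[ 59.147 101.441  30.673]
 [ 70.103 111.474  63.303]]
disc top h 18.955274428319697 170
top keeper_knob 0.74 [224.5, 199.6] slope-frame at h [ 51.494 111.22   70.   ]
top keeper_knob 0.39 [457.5, 225.2] slope-frame at h [ -29.836 -544.506   70.   ]
top keeper_pivot 0.71 [267.7, 208.7] slope-frame at h [2.14  2.021 0.   ]
top keeper_pivot 0.68 [241.0, 212.6] slope-frame at h [-9.372 82.298  0.   ]
top cog_collar 0.79 [266.4, 213.8] slope-frame at h [ 5.057 -1.555 58.   ]
top dark knob pts 40 [ 60.136 105.139  54.724] [[ 53.879 100.407  33.674]
 [ 66.977 111.151  63.591]]
disc top h 17.888893183659555 400
```

View pics/d.png

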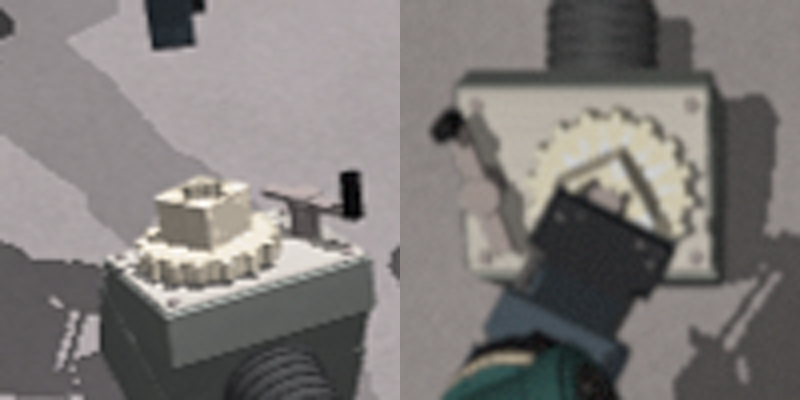

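```bash
cat > kn.py <<'E'
from hub import *
S=(R.from_euler("z",1.7,degrees=True)*R.from_euler("y",-25,degrees=True)).as_matrix()
s=sensors.state();M=R.from_rotvec(s['tool_rot']).as_matrix()
print(s['t'],"TCP slope mm",(s['tool_pos']-seat)@S*1000,"F slope",s['force']@S,"w",s['width'],"q",s['q'])
print("x,y axes deg",[round(float(np.degrees(np.arctan2(*(S.T@M[:,k])[1::-1]))),1) for k in(0,1)])
last=s['tool_pos']
for a in sys.argv[1:]:
    t=seat+S@(np.array(eval(a))/1000);print(a,M.T@(t-last)*100);last=t
E
python3 kn.py 58,106,95 58,106,40 $(python3 -c "
import math
for d in [21,29,37,45,53,61,69,77,85,93]: print('%.1f,%.1f,40'%(60*math.cos(math.radians(d)),92+60*math.sin(math.radians(d))))")
```

```text
29.5667 TCP slope mm [ -0.221  -0.297 198.743] F slope [ 0.992 -0.953 -0.52 ] w 0.09122853075805314 q [ 0.358 -0.295  2.244 -0.192  0.783 -2.198]
x,y axes deg [-119.1, 150.9]
58,106,95 [-12.09    0.086  10.408]
58,106,40 [0.016 0.002 5.5  ]
56.0,113.5,40 [-0.558  0.54   0.001]
52.5,121.1,40 [-0.494  0.675  0.001]
47.9,128.1,40 [-0.388  0.742  0.001]
42.4,134.4,40 [-0.283  0.787  0.001]
36.1,139.9,40 [-0.174  0.818  0.   ]
29.1,144.5,40 [-0.061  0.835 -0.   ]
21.5,148.0,40 [ 0.064  0.834 -0.   ]
13.5,150.5,40 [ 0.171  0.821 -0.001]
5.2,151.8,40 [ 0.29   0.788 -0.001]
-3.1,151.9,40 [ 0.395  0.73  -0.001]
```

```bash
python3 -m creep '[[-3.02,0.02,2,0,0.1],[-3.02,0.02,2,0,0.1],[-3.02,0.02,3,0,0.1],[-3.02,0.02,3.4,0,0.1],[0,0,0,0,0.1],[0,0,0,0,0.1],[0,0,0,0,0.1],[0,0,0,0,0.1],[0,0,0,0,0.1],[0,0,0,0,0.1]]' 10 >/dev/null; python3 kn.py 58,106,40; python3 look.py pics/e.png
```

```text
30.4 TCP slope mm [ 57.028 102.756  99.944] F slope [-0.598  0.028  0.557] w 0.05020002155728873 q [ 0.489  0.039  2.082 -0.315  0.645 -1.958]
x,y axes deg [-119.1, 150.9]
58,106,40 [-0.304  0.084  5.996]
```

View pics/e.png

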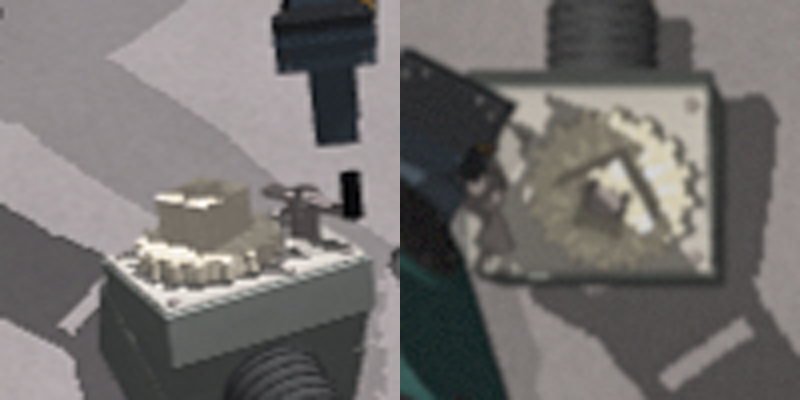

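```bash
python3 -m creep '[[-0.3,0.08,1,0,0.1],[0,0,1,0,0.1],[0,0,1,0,0.1],[0,0,1,0,0.1],[0,0,1,0,0.1],[0,0,0.8,0,0.1],[0,0,0,0,-0.2],[0,0,0,0,-0.5],[0,0,0,0,-1],[0,0,0,0,-1]]' 10; python3 -m creep '[[0,0,0,0,-1],[0,0,0,0,-1],[0,0,0,0,-1],[0,0,0,0,-1],[0,0,0,0,-1],[0,0,0,0,-1],[0,0,0,0,-1],[0,0,0,0,-1],[0,0,0,0,-1],[0,0,0,0,-1]]' 10;python3 kn.py
```

```text
t: 31.63
tool_pos: [0.5831, 0.2711, 0.2216]
tool_rot: [-1.426, 2.343, -0.299]
force: [0.0, 0.2, 0.3]
width: 0.0263
t: 32.47
tool_pos: [0.5826, 0.2709, 0.2213]
tool_rot: [-1.427, 2.344, -0.299]
force: [-5.8, -1.0, 3.4]
width: 0.0175
32.4667 TCP slope mm [ 57.164 106.269  40.947] F slope [-3.882 -0.841  5.529] w 0.017530030292436938 q [ 0.475  0.151  2.069 -0.353  0.549 -1.922]
x,y axes deg [-119.1, 150.9]
```

```bash
python3 -m creep '[[-0.56,0.5,0,0,-1],[-0.49,0.67,0,0,-1],[-0.39,0.74,0,0,-1],[-0.28,0.79,0,0,-1],[-0.17,0.82,0,0,-1],[-0.06,0.83,0,0,-1],[0,0,0,0,-1],[0,0,0,0,-1],[0,0,0,0,-1],[0,0,0,0,-1]]';python3 kn.py 29.1,144.5,41 21.5,148,41 16,149.8,41 5.2,151.8,41 -3.1,151.9,41
```

```text
t: 33.3
tool_pos: [0.5565, 0.31, 0.21]
tool_rot: [-1.426, 2.341, -0.297]
force: [-1.0, 8.4, 2.7]
width: 0.0175
33.3 TCP slope mm [ 29.754 146.09   41.341] F slope [0.463 8.426 2.77 ] w 0.01746515101932961 q [ 0.561  0.164  2.079 -0.417  0.549 -1.785]
x,y axes deg [-119.1, 150.9]
29.1,144.5,41 [ 0.171 -0.02   0.033]
21.5,148,41 [ 0.064  0.834 -0.001]
16,149.8,41 [ 0.11   0.568 -0.001]
5.2,151.8,41 [ 0.35   1.041 -0.003]
-3.1,151.9,41 [ 0.395  0.73  -0.003]
```

```bash
python3 -m creep '[[0.2,0.8,0,0,-1],[0.11,0.57,0,0,-1],[0,0,0,0,-1],[0,0,0,0,-1],[0,0,0,0,-1],[0,0,0,0,-1],[0,0,0,0,-1],[0,0,0,0,-1],[0,0,0,0,-1],[0,0,0,0,-1]]';python3 kn.py;python3 -m creep '[[0.12,0.4,0,0,-1],[0.12,0.4,0,0,-1],[0,0,0,0,-1],[0,0,0,0,-1],[0,0,0,0,-1],[0,0,0,0,-1],[0,0,0,0,-1],[0,0,0,0,-1],[0,0,0,0,-1],[0,0,0,0,-1]]';python3 kn.py
```

```text
t: 34.13
tool_pos: [0.5439, 0.3132, 0.2042]
tool_rot: [-1.426, 2.342, -0.297]
force: [-2.6, 5.8, 5.6]
width: 0.0178
34.1333 TCP slope mm [ 15.987 149.627  41.265] F slope [0.192 5.826 6.125] w 0.01775348248666529 q [ 0.579  0.159  2.098 -0.436  0.543 -1.75 ]
x,y axes deg [-119.1, 150.9]
t: 34.97
tool_pos: [0.5361, 0.3142, 0.2003]
tool_rot: [-1.426, 2.343, -0.298]
force: [-5.2, 3.2, 7.7]
width: 0.0175
34.9667 TCP slope mm [  7.278 150.843  41.113] F slope [-1.398  3.388  9.161] w 0.017499829832974788 q [ 0.589  0.156  2.11  -0.448  0.54  -1.728]
x,y axes deg [-119.1, 150.9]
```

```bash
python3 -m creep '[[0.15,0.36,0,0,-1],[0.15,0.36,0,0,-1],[0,0,0,0,-1],[0,0,0,0,-1],[0,0,0,0,-1],[0,0,0,0,-1],[0,0,0,0,-1],[0,0,0,0,-1],[0,0,0,0,-1],[0,0,0,0,-1]]';python3 kn.py;python3 -m creep '[[0.15,0.3,0,0,-1],[0.15,0.3,0,0,-1],[0,0,0,0,-1],[0,0,0,0,-1],[0,0,0,0,-1],[0,0,0,0,-1],[0,0,0,0,-1],[0,0,0,0,-1],[0,0,0,0,-1],[0,0,0,0,-1]]';python3 kn.py
```

```text
t: 35.8
tool_pos: [0.5299, 0.3148, 0.1975]
tool_rot: [-1.426, 2.342, -0.299]
force: [4.9, -0.3, 4.9]
width: 0.0174
35.8 TCP slope mm [  0.543 151.669  41.165] F slope [ 6.46  -0.407  2.367] w 0.01740469945783129 q [ 0.597  0.153  2.12  -0.459  0.535 -1.71 ]
x,y axes deg [-119.1, 150.9]
t: 36.63
tool_pos: [0.526, 0.3157, 0.1963]
tool_rot: [-1.424, 2.337, -0.299]
force: [21.5, -1.8, 3.4]
width: 0.0247
36.6333 TCP slope mm [ -3.442 152.681  41.674] F slope [20.853 -2.387 -5.934] w 0.02466850846566253 q [ 0.603  0.15   2.128 -0.47   0.529 -1.694]
x,y axes deg [-119.1, 150.9]
```

```bash
python3 -m creep '[[0,0,0,0,0.1],[0,0,0,0,0.1],[0,0,0,0,0.1],[0,0,0,0,0.1],[0,0,0,0,0.1],[0,0,0,0,0.1],[0,0,0,0,0.1],[0,0,0,0,0.1],[0,0,-0.5,0,0.1],[0,0,-1,0,0.1]]';python3 kn.py; python3 -m creep '[[0,0,-2,0,0.1],[0,0,-3,0,0.1],[0,0,-4,0,0.1],[0,0,-4,0,0.1],[0,0,-4,0,0.1],[4,0,-1,0,0.1],[4,0,-1,0,0.1],[0,0,0,0,0.1],[0,0,0,0,0.1],[0,0,0,0,0.1]]'; python3 look.py pics/f.png
python3 - <<'E'
from hub import *
S=(R.from_euler("z",1.7,degrees=True)*R.from_euler("y",-25,degrees=True)).as_matrix()
for n in("scene","top"):
    f=np.load(n+"avg.npz");I,Z=f["I"],f["Z"];X=(cloud(n,Z)-seat)@S*1000
    m=(I.max(2)<60)&(abs(X[...,0])<70)&(abs(X[...,1]-140)<45)&(X[...,2]>25)&(X[...,2]<80)
    print(n,m.sum(),X[m].mean(0) if m.any() else "")
    r=np.hypot(X[...,0],X[...,1]);k=(r>38)&(r<57)&(X[...,1]<20)&(abs(X[...,2]-18)<12);print("disc h",np.median(X[k][:,2]),k.sum())
    for q in("amber_jar","can"): print(q,[(b["bbox"],b["confidence"]) for b in look_for(n,q)[:1]])
E
```

```text
t: 37.47
tool_pos: [0.5162, 0.3137, 0.2068]
tool_rot: [-1.427, 2.345, -0.299]
force: [0.0, 0.5, 0.3]
width: 0.05
37.4667 TCP slope mm [ -7.955 151.012  55.376] F slope [0.147 0.531 0.234] w 0.04999650779427811 q [ 0.61   0.121  2.136 -0.451  0.558 -1.708]
x,y axes deg [-119.1, 150.9]
t: 38.3
tool_pos: [0.4031, 0.2405, 0.3637]
tool_rot: [-1.425, 2.343, -0.299]
force: [-0.3, 0.4, 0.7]
width: 0.0501
scene 40 [  8.94  149.202  49.916]
disc h 19.087712767161886 134
amber_jar [([418.5, 166.9, 26.7, 34.7], 0.64)]
can []
top 36 [  3.818 148.237  55.034]
disc h 17.90031864475268 362
amber_jar [([158.9, 214.5, 40.5, 28.0], 0.57)]
can []
```

View pics/f.png

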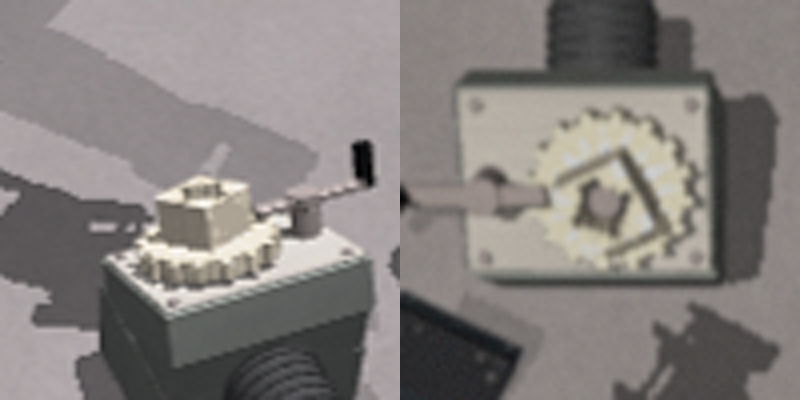

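```bash
python3 -c "from bench import arm;print(arm.hand_in())"
```

```text
the job is handed in; nothing more can be done
None
```

The cog is on the hub with its wide slot over the wide spline, and the keeper is closed with its nose over the cog's rim. I handed the job in at about 39 s of the 67 s allowed.

- **Tilting the tool:** Moves can only shift the tool and roll it. To match the 25° hub I pushed the arm against its reach limit with the cog held, which left the tool within about 0.3° of the hub axis.
- **Fitting the cog:** It slid over the splines with no noticeable force. It stopped at the shoulder with about 36 N of push.
- **Keeper:** I gripped the knob and swung it round until it stopped, with about 21 N of push, then let go and backed off.
- **Last checks:** The cog's disc top measured 18 to 19 mm above the shoulder plane, against 18 mm expected fully home. The knob ended about 89° round from up-slope, pointing straight away from the hub. The last picture showed the nose lying over the rim and the arm clear of everything.
- **Jar and can:** The jar was found in the same place as at the start, to within a few pixels. The can was not found by either camera in the last check, so I could not confirm it, but the arm never went near it.

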